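Open the air filter for its element check

TASK

Open the compressed-air filter: push its sprung T-handled cap down until you just feel the rubber stop, twist it about a sixth of a turn anticlockwise (seen from above) past the catch, lift it off and stand it gently, upright, in the middle of the empty compartment of the grey parts tray. Do not force the catch or squash the rubber stop, and leave everything else where it is.

Things in the scene. Friction and masses are not known exactly. Their poses are not given: they have to be found in the camera images.
- cap_grip (a point): centre of the upright flat bar (black plastic T-handle) on the filter cap: bar 46 mm long along this x, 14 mm thick along y (pinch it across y), 40 mm tall. Its foot, 20 mm below the point, is a black round flange 60 mm wide, 6 mm thick. z: up along the cap's axis. At the start the cap is locked in the filter's neck
- cap: the whole cap, loose, about 0.15 kg. Origin: centre of its foot, 73 mm below cap_grip, same axes. Below the flange is an aluminium plug, 37 mm wide, 47 mm long, with three lugs near its foot, reaching 27 mm from the axis. It can stand upright on the plug
- neck_top (a point): centre of the filter housing's mouth, 105 mm above the table (aluminium cylinder, 74 mm wide, vertical, fixed). Locked, the cap has cap_grip 49 mm above this point and its x along this x. Freed, it has turned 56 degrees anticlockwise from above to a firm stop (4 degrees of play at either end); the spring then lifts it up to 12 mm, and lifting it 35 mm clears the neck
- unit: the filter unit, fixed; axes as neck_top; grey regulator, 89 mm high, 130 mm along +y. In the neck a spring lifts the cap: 8 N at rest, +0.15 N/mm. Catch teeth block the twist until it is pressed down 3 to 19 mm (differs each time, not measured); 0.8 mm deeper it meets a rubber stop, 15 N/mm, spoilt above 10 N on it. A steady push of 12 to 15 N clears the catch; 80 N in all breaks it
- tray_empty (a point): centre of the floor of the empty compartment of the grey parts tray, 4 mm above the table; compartment 142 mm along this x, 119 mm along y. Fixed
- tray: the grey parts tray, 150 x 250 mm, walls 35 mm high and 4 mm thick, fixed. Origin under its centre, on the table; the empty compartment is on its -y side, the one on +y holds two loose metal pipe fittings (up to 34 mm high)
Mind the look-alikes: they are no part of the job. Leave any turquoise look-alike of the cap alone.

How it is judged:
By the outcome, as a careful person would: the job done as asked, in the order asked, and still so for the second after the job is handed in, with the robot touching nothing.
It also fails if it takes over 61 s, if anything falls off the work surface, if the arm or the gripper's body presses on something with over 40 N, if the wrist force passes 120 N, or if a joint passes its speed limit or range.

ROBOT

A 6-joint arm with a two-finger parallel gripper is mounted at the origin on the work surface. World frame = base frame: x ahead of the robot, y to its left, z up, the work surface at z = 0. Lengths are in m, angles in degrees, forces in N, time in s.
With the tool pointing down it reaches from about 0.225 to 0.725 m from the base axis. Payload 3.1 kg.
Tool frame: the origin (TCP) lies midway between the tips of the shut fingers; the grasp point (between the pads) lies 19 mm behind it; z points along the fingers, x is the direction in which the jaws open and shut, and the axes are right-handed (so a half turn about z gives the same grasp; the last joint's range is limited). The gripper opens to 85 mm and grips with 20 to 120 N. Pads are 22 mm wide; open, the fingers measure 114 mm over their backs; the gripper's body (76 mm by 85 mm) begins 54 mm behind the grasp point. The pads swing forward as they close: fully open they stand 13 mm farther back than shut.
Start: joints at [-71.608, 2.75, 5.684, 92.934, 0, 82.678], TCP at [0.228, -0.473, 0.231] pointing down, gripper open.
Joint ranges: [-166.93, 166.93], [-56.73, 111.36], [-69.38, 81.34], [-121.58, 131.49], [-85.45, 84.26], [-180, 180]. Speed limits (degrees/s): [159.86, 159.86, 180, 180, 180, 180].

INTERFACE

Orientations are given as [roll, pitch, yaw] about the fixed x, y, z axes, in that order (R = Rz(yaw) Ry(pitch) Rx(roll)).
In Python, from rig import * gives the robot as it stands. Calls block until the motion is done:
- move_pose(position, orientation): joint-space move of the TCP to a pose.
- line_to(position, velocity=0.15, orientation=None, stop_force=None): straight line of the TCP; orientation=None keeps the orientation; velocity is the mean speed in m/s. With stop_force (N) it stops when the force on the tool has changed by that much, and returns True; else False.
- movej(angles): joint-space move.
- command_gripper(opening, strength=None): finger opening in m; strength is the grip in N (None keeps the last); returns when the fingers have stopped.
- dwell(seconds).
- ik(position, orientation): joint angles nearest the present ones, or None.
- observe(): the state.
- snapshot(name): name is "side" or "top" or "wrist"; returns the picture (420x560x3 uint8, red, green, blue); there is no depth.
- calibration(name): a dict with "fx", "fy", "cx", "cy" (pixels), "distortion" ([k1, k2, p1, p2, k3] as OpenCV has them; the pictures are not rectified), "rvec" (rotation vector, rad) and "tvec" (3), from world to camera coordinates, as OpenCV has them. Camera axes: x right, y down, z forward; pixel columns grow to the right and rows downward; lengths in m; the calibration is good to about 2 mm. A picture is of the moment at which its call begins: read the wrist's pose just before it. calibration takes no time and is no camera call; for the wrist camera it gives the pose at the moment of the call.
A pose or a line that the arm cannot do raises Unreachable and nothing moves.
- hand_in(): hands the job in, once; it reports no verdict.
The state is a dict: "clock": time; "qpos": joint angles; "qd": joint speeds; "joint_torque": joint torques, N m; "eef_pos": TCP position; "tcp_rot": TCP orientation; "force": force on the tool from outside, world axes, zero at the start; "moment": the same for the moment, N m; "grip_width": finger opening in m.
Only numpy, scipy, OpenCV 4.12 (cv2) and the standard library are available. Lean on these libraries where they do the work, as an engineer would, in place of code of your own. Each camera call takes 0.05 s, during which the arm holds its last target.

## Working session

There is one attempt and no reset: what is moved stays moved. The work goes in short steps, each a Python script; the robot and the scene stay as the last script left them, time stands still between calls to the robot, and variables do not carry over. Pictures are saved under pics/ and viewed, and the job is handed in when it is done.

```bash
mkdir -p pics; ls
python3 - <<'E'
from rig import *
import cv2
for n in ("side","top","wrist"):
    c=calibration(n); im=snapshot(n); cv2.imwrite(f"pics/{n}0.png",im[:,:,::-1])
    print(n,{k:(v if not hasattr(v,'tolist') else v.tolist()) for k,v in c.items()})
s=observe();print(s)
E
```

```text
pics
side {'fx': 453.7231896026061, 'fy': 453.7231896026061, 'cx': 273.89265087586546, 'cy': 216.69414730007404, 'distortion': [-0.04373190684305618, 0.0, 0.0, 0.0, 0.0], 'rvec': [0.3319102841457686, -2.8151191262340665, 1.1829452072873303], 'tvec': [0.4717904909107277, 0.21483762487595218, 0.7648509536223784]}
top {'fx': 528.0278568365659, 'fy': 528.0278568365659, 'cx': 275.1723395672009, 'cy': 214.30159333390134, 'distortion': [-0.18474139712869098, 0.0, 0.0, 0.0, 0.0], 'rvec': [2.1603393933853363, -2.2015673076500026, 0.15293577921050716], 'tvec': [-0.07784842747028194, 0.5167474580564559, 1.161786357126074]}
wrist {'fx': 372.19011879121786, 'fy': 372.19011879121786, 'cx': 280.1405741056167, 'cy': 201.767414476556, 'distortion': [0.0015846950198591004, 0.0, 0.0, 0.0, 0.0], 'rvec': [-2.4308657238197546, 1.527908207351082, 0.23887528497875168], 'tvec': [-0.5253092103504966, -0.04082535474311599, 0.3792476234051627]}
{'clock': 0.15, 'qpos': array([-7.16073212e+01,  2.78435084e+00,  5.61195408e+00,  9.29354359e+01,
       -2.08119317e-04,  8.26775649e+01]), 'qd': array([ 0.06711435, -0.10770715,  0.36299842,  0.04311244, -0.03622417,
       -0.00838183]), 'joint_torque': array([ 1.85773839e-03, -3.39259887e+01,  3.20423949e+01,  1.53762102e-02,
       -1.32907926e-04,  6.56885447e-06]), 'eef_pos': array([ 0.22762703, -0.47254206,  0.2303727 ]), 'tcp_rot': array([-1.79986463e+02,  1.06979747e-01, -6.42848732e+01]), 'force': array([ 0.54776242, -0.22325019, -0.58091787]), 'moment': array([ 0.0121095 , -0.01674306, -0.00188095]), 'grip_width': 0.08553298720318182}
```

View pics/side0.png

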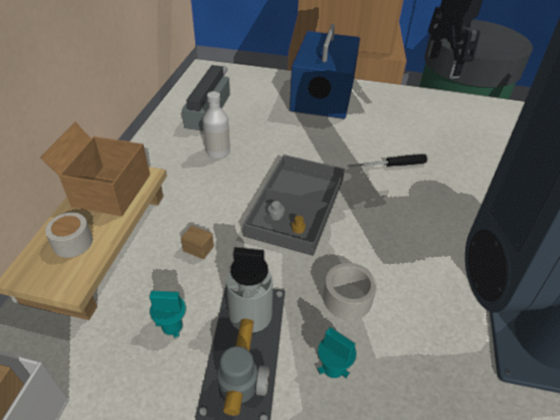

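View pics/top0.png

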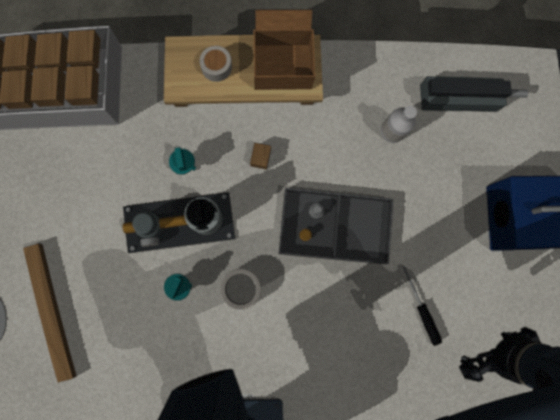

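View pics/wrist0.png

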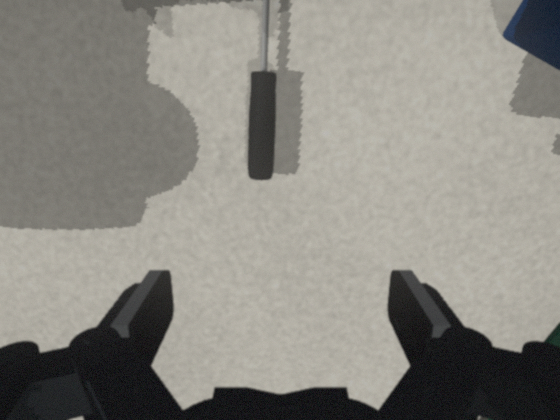

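```bash
cat > h.py <<'E'
from rig import *
import cv2, numpy as np
def K(c): return np.array([[c['fx'],0,c['cx']],[0,c['fy'],c['cy']],[0,0,1]]),np.array(c['distortion'])
def ray(c,uv):
    k,d=K(c); p=cv2.undistortPoints(np.array([[uv]],float),k,d)[0,0]
    R=cv2.Rodrigues(np.array(c['rvec']))[0]; t=np.array(c['tvec'])
    return -R.T@t, R.T@np.array([p[0],p[1],1.])
def plane(c,uv,z):
    o,d=ray(c,uv); return o+d*(z-o[2])/d[2]
def proj(c,P):
    k,d=K(c); return cv2.projectPoints(np.array(P,float).reshape(-1,3),np.array(c['rvec']),np.array(c['tvec']),k,d)[0][:,0]
def crop(im,x0,x1,y0,y1,s,name):
    cv2.imwrite(name,cv2.resize(im[y0:y1,x0:x1],None,fx=s,fy=s,interpolation=cv2.INTER_CUBIC))
E
python3 - <<'E'
from h import *
c=calibration("top")
im=cv2.imread("pics/top0.png")
im=cv2.convertScaleAbs(im,alpha=1.6,beta=20)
crop(im,110,260,170,270,5,"pics/tc_unit.png"); crop(im,270,410,175,275,5,"pics/tc_tray.png")
for n,uv,z in [("neck",(203,213),.15),("reg",(145,226),.089),("tray",(337,226),.035)]: print(n,plane(c,uv,z))
E
```

```text
neck [0.50730783 0.0625218  0.15      ]
reg [0.48830226 0.19417563 0.089     ]
tray [ 0.48564909 -0.22621899  0.035     ]
```

View pics/tc_unit.png

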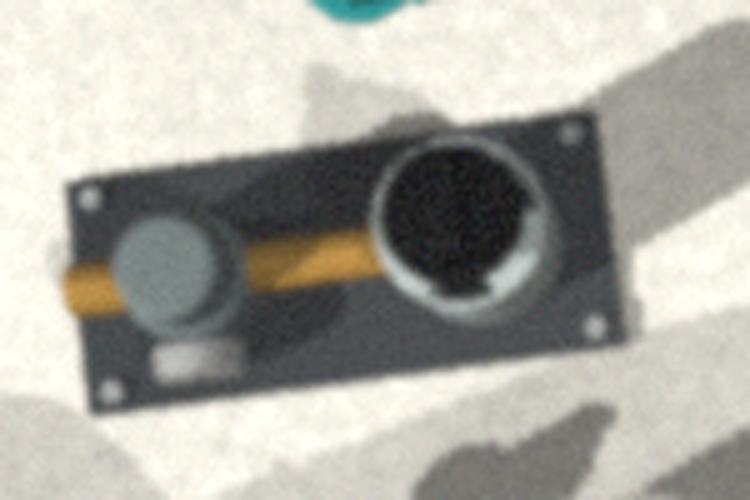

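View pics/tc_tray.png

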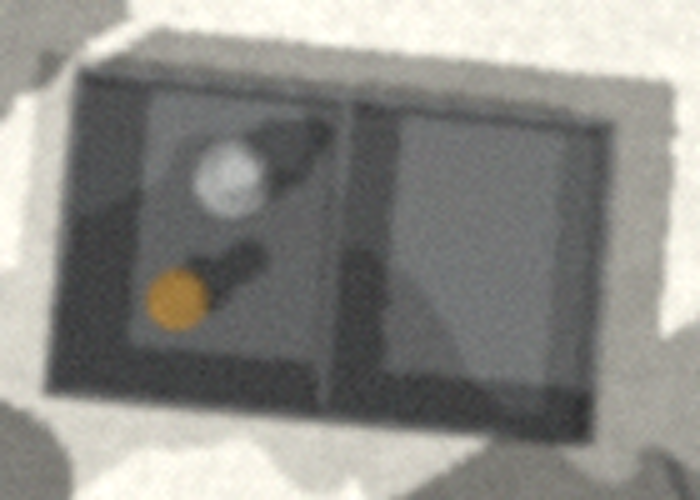

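Run:
```python
from h import *
c=calibration("top")
tr=[(80,70),(612,122),(590,440),(48,395)]
P=np.array([plane(c,(270+u/5,175+v/5),.035) for u,v in tr]);print(P.round(4),P.mean(0))
for i in range(4):
    d=P[(i+1)%4]-P[i]; print(np.linalg.norm(d),np.degrees(np.arctan2(d[1],d[0])))
un=[(68,185),(592,112),(628,342),(92,412)]
P=np.array([plane(c,(110+u/5,170+v/5),.008) for u,v in un]);print(P.round(4),P.mean(0))
for i in range(4):
    d=P[(i+1)%4]-P[i]; print(np.linalg.norm(d),np.degrees(np.arctan2(d[1],d[0])))
print(plane(c,(110+461/5,170+227/5),.105), plane(c,(110+163/5,170+262/5),.089))
w=calibration("wrist");o,d=ray(w,(280,202));print(o,d,observe()['eef_pos'])
print(ray(w,(280,300))[1])
for yaw in range(-180,180,30):
  for p in ([.507,.062,.30],):
    q=ik(p,[180,0,yaw]); print(yaw,None if q is None else np.round(q,1))
```

```text
[[ 0.5716 -0.1131  0.035 ]
 [ 0.5442 -0.3565  0.035 ]
 [ 0.3995 -0.3402  0.035 ]
 [ 0.4254 -0.0954  0.035 ]] [ 0.48517988 -0.2263113   0.035     ]
0.24501161355246917 -96.41333892730293
0.14567235455934235 173.56518593548935
0.2461281284103745 83.95795789591473
0.14727194553921855 -6.866952226657012
[[0.5405 0.2623 0.008 ]
 [0.5701 0.0184 0.008 ]
 [0.4637 0.0032 0.008 ]
 [0.4354 0.2503 0.008 ]] [0.50241419 0.13356247 0.008     ]
0.24567879482836377 -83.08900091026958
0.1074470988432763 -171.83550937037526
0.2487370031176563 96.54103886953075
0.1058176287836183 6.5306055521244515
[0.50731957 0.06892359 0.105     ] [0.49614242 0.19944578 0.089     ]
[ 0.29664792 -0.44066442  0.37336862] [-0.27475742 -0.13104025 -0.95254257] [ 0.22762703 -0.47254206  0.2303727 ]
[-0.50077464 -0.23982132 -0.87255656]
-180 [ -0.6   2.3  13.2 100.8   0.  -90.6]
-150 [  -0.6    2.3   13.2  100.8    0.  -120.6]
-120 [  -0.6    2.3   13.2  100.8    0.  -150.6]
-90 [ -0.6   2.3  13.2 100.8   0.  179.4]
-60 [ -0.6   2.3  13.2 100.8   0.  149.4]
-30 [ -0.6   2.3  13.2 100.8   0.  119.4]
0 [ -0.6   2.3  13.2 100.8   0.   89.4]
30 [ -0.6   2.3  13.2 100.8   0.   59.4]
60 [ -0.6   2.3  13.2 100.8   0.   29.4]
90 [ -0.6   2.3  13.2 100.8   0.   -0.6]
120 [ -0.6   2.3  13.2 100.8   0.  -30.6]
150 [ -0.6   2.3  13.2 100.8   0.  -60.6]
```

Run:
```python
from h import *
for n in("top","side"):print(proj(calibration(n),[[0,0,0],[0,0,.3],[.228,-.473,.231]]))
N=np.array([.5073,.0689]); th=np.radians(6.7)
move_pose([N[0],N[1],.30],[180,0,96.7]); dwell(.3)
c=calibration("wrist"); im=snapshot("wrist"); cv2.imwrite("pics/w1.png",im[:,:,::-1])
np.save("w1c.npy",c,allow_pickle=True)
s=observe();print(s['clock'],s['eef_pos'],s['tcp_rot'],s['force'],s['qpos'])
```

```text
[[241.1129987  440.38294641]
 [235.78829842 492.89132688]
 [481.48714022 347.80189192]]
[[548.14448849 341.57927014]
 [651.94736999 217.51946567]
 [441.3020391   72.42298101]]
2.6917 [0.50734033 0.06854807 0.29994842] [-1.79995283e+02  1.65674112e-04  9.66588763e+01] [-0.35053316 -0.36079605  0.72064343] [ 1.86515060e-01  2.49840249e+00  1.33330092e+01  1.00839275e+02
 -6.96309882e-04 -6.47236122e+00]
```

View pics/w1.png

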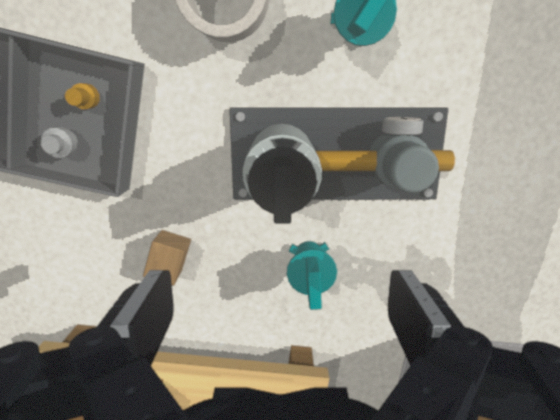

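```bash
cat > ov.py <<'E'
from h import *
def overlay(im,c,N,yaw,cy,s=4,box=(215,465,95,235),name="pics/o.png",cz=0):
    im=cv2.convertScaleAbs(im,alpha=1.5,beta=15)
    x0,x1,y0,y1=box
    big=cv2.resize(im[y0:y1,x0:x1],None,fx=s,fy=s,interpolation=cv2.INTER_CUBIC)
    th=np.radians(yaw); a=np.linspace(0,2*np.pi,73)
    def W(p): 
        p=np.array(p,float); R=np.array([[np.cos(th),-np.sin(th)],[np.sin(th),np.cos(th)]])
        q=p.copy(); q[:,:2]=p[:,:2]@R.T+N; return q
    def pl(P,col):
        u=(proj(c,W(P))-[x0-.5,y0-.5])*s
        cv2.polylines(big,[np.round(u).astype(int)],True,col,1)
    circ=lambda r,z,y=0:np.c_[r*np.cos(a),y+r*np.sin(a),0*a+z]
    pl(circ(.037,.105),(0,255,0)); pl(circ(.030,.134+cz),(0,0,255)); 
    t=np.radians(cy-yaw)
    for z in(.134+cz,.174+cz):
        b=np.array([[-.023,-.007],[.023,-.007],[.023,.007],[-.023,.007]]); 
        b=b@np.array([[np.cos(t),np.sin(t)],[-np.sin(t),np.cos(t)]])
        pl(np.c_[b,[z]*4],(255,255,0))
    cv2.imwrite(name,big)
E
python3 - <<'E'
from ov import *
c=np.load("w1c.npy",allow_pickle=True).item(); im=cv2.imread("pics/w1.png")
P=np.array([plane(c,p,.008) for p in [(230,108),(448,108),(439,198.5),(233,198)]]);print(P.round(4))
for i in(0,2):
    d=P[i+1]-P[i];print(np.degrees(np.arctan2(d[1],d[0])))
overlay(im,c,np.array([.5073,.0689]),6.7,6.7,s=6,box=(225,355,100,200+30),name="pics/o1.png")
overlay(im,c,np.array([.5073,.0689]),6.7,6.7,s=6,box=(235,330,110,230),name="pics/o1.png")
E
```

```text
[[0.4625 0.0039 0.008 ]
 [0.434  0.2496 0.008 ]
 [0.5403 0.2657 0.008 ]
 [0.5688 0.0155 0.008 ]]
96.61919495628166
-83.5034027937164
```

View pics/o1.png

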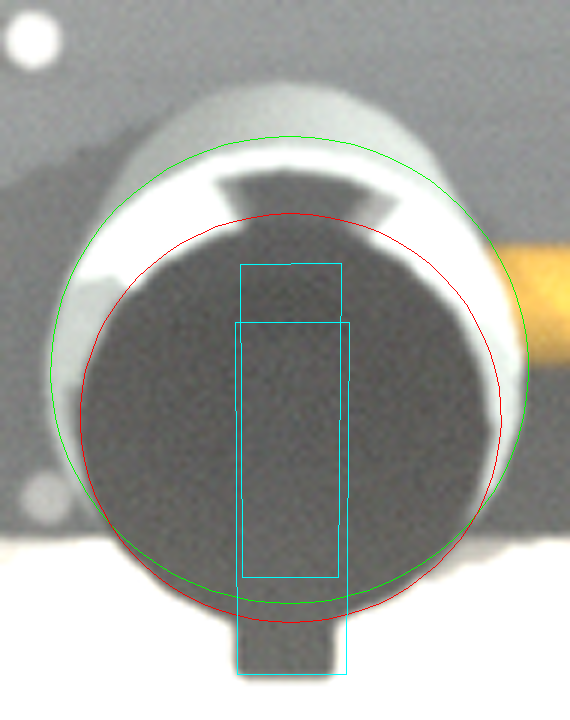

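Run:
```python
from h import *
line_to([.5079,.0681,.175],velocity=.12,orientation=[180,0,96.6])
print(line_to([.5079,.0681,.141],velocity=.06,stop_force=8))
s=observe();print(s['eef_pos'],s['force'],s['moment'])
command_gripper(0.0,strength=80); dwell(.2)
for i in range(3):
    dwell(.1);s=observe();print(s['clock'],s['eef_pos'],s['tcp_rot'],s['force'],s['moment'],s['grip_width'])
for n in("side","wrist"): cv2.imwrite(f"pics/{n}2.png",snapshot(n)[:,:,::-1])
im=cv2.imread("pics/side2.png");crop(im,170,330,200,360,4,"pics/side2c.png")
```

```text
False
[0.50781669 0.06810198 0.14089325] [-0.4371471   0.36222519 -0.30127624] [ 0.0613887  -0.00705585 -0.00790132]
5.55 [0.50798792 0.06835047 0.14142344] [ 1.79969817e+02 -2.63624169e-02  9.66094038e+01] [-1.94804033  1.45588897  3.40033957] [0.34091358 0.33163753 0.02889436] 0.012857322251913933
5.65 [0.50799013 0.06831533 0.14140562] [ 1.79972300e+02 -2.52599225e-02  9.66044922e+01] [-1.54505365  0.64491001  4.49823018] [0.39469245 0.33918797 0.00108846] 0.013032738248091159
5.75 [0.50803274 0.06830542 0.14143883] [ 1.79965751e+02 -2.46216687e-02  9.66073947e+01] [-0.72428434  2.21197374  5.27632046] [0.44044999 0.38918357 0.00970086] 0.012863826624123186
```

View pics/side2c.png

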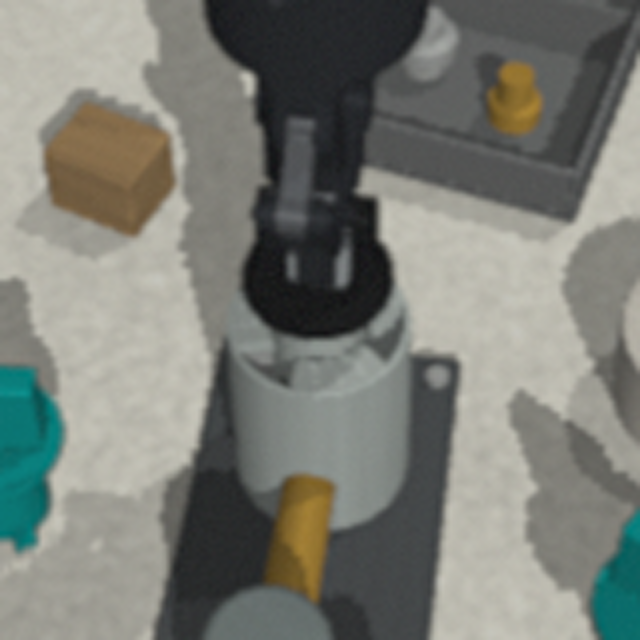

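View pics/wrist2.png

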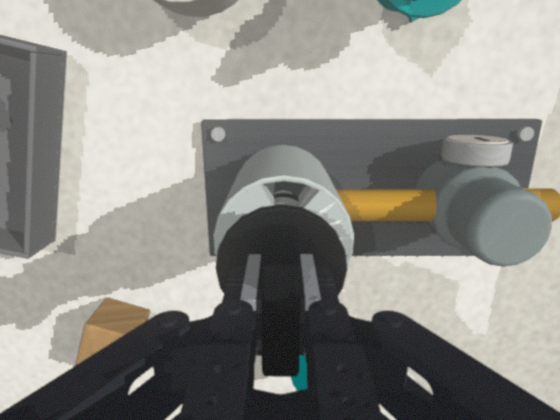

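Run:
```python
from h import *
def av(n=6):
    F=[];Z=[]
    for i in range(n):
        dwell(.02);s=observe();F.append(np.r_[s['force'],s['moment']]);Z.append(s['eef_pos'])
    return np.mean(F,0),np.mean(Z,0),s['clock']
f,p,t=av(); print(f.round(2),p.round(5),t)
hit=line_to([.5079,.0681,p[2]-.0225],velocity=.005,stop_force=13-f[2])
f,p,t=av(); print(hit,f.round(2),p.round(5),t)
f,p,t=av(); print(hit,f.round(2),p.round(5),t)
```

```text
[-1.52  1.84  5.25  0.45  0.38  0.02] [0.50804 0.06831 0.14141] 5.95
True [-2.23  0.33  7.54  0.04  0.56  0.  ] [0.50802 0.06838 0.13232] 8.425
True [-1.92  0.12  7.39 -0.02  0.54  0.01] [0.50801 0.06839 0.13243] 8.525
```

```bash
cat >> h.py <<'E'
def av(n=6):
    F=[];Z=[]
    for i in range(n):
        dwell(.02);s=observe();F.append(np.r_[s['force'],s['moment']]);Z.append(s['eef_pos'])
    return np.mean(F,0),np.mean(Z,0),s['clock']
E
python3 - <<'E'
from h import *
f,p,t=av(3); z=p[2]
for i in range(4):
    z-=.0005
    h=line_to([.5080,.0683,z],velocity=.005,stop_force=8)
    f,p,t=av(5); print(h,f.round(2),p.round(5),round(z,5),t)
    if f[2]>11.5: break
E
```

```text
False [-2.3   1.2   7.77  0.32  0.66 -0.01] [0.50808 0.06822 0.13297] 0.13196 9.025
False [-2.48  1.31  7.77  0.3   0.66 -0.01] [0.50808 0.06823 0.13247] 0.13146 9.3583
False [-2.32  1.42  7.82  0.33  0.68  0.02] [0.50809 0.06824 0.13199] 0.13096 9.6917
False [-3.09  1.3   8.06  0.3   0.75  0.02] [0.50809 0.06823 0.13168] 0.13046 10.025
```

Run:
```python
from h import *
z=.13046
for i in range(10):
    z-=.0005
    h=line_to([.5080,.0683,z],velocity=.006,stop_force=8)
    f,p,t=av(4); print(h,f.round(2),p.round(5),round(z,5),t)
    if h or f[2]>11.5 : break
```

```text
False [-3.1   1.45  9.46  0.29  0.87  0.  ] [0.50811 0.06825 0.13156] 0.12996 10.3417
False [-3.690e+00  1.250e+00  1.084e+01  3.400e-01  1.000e+00 -1.000e-02] [0.50814 0.06825 0.13144] 0.12946 10.6583
False [-4.260e+00  1.010e+00  1.246e+01  3.000e-01  1.130e+00  1.000e-02] [0.50815 0.06827 0.13134] 0.12896 10.975
```

Run:
```python
from h import *
z=.12896
for a in (4,8,13,18):
    h=line_to([.5080,.0683,z],orientation=[180,0,96.6+a],velocity=.05,stop_force=8)
    f,p,t=av(4); print(a,h,f.round(2),p.round(5),round(observe()['tcp_rot'][2],2),t)
    if h or abs(f[5])>1: break
```

```text
4 False [-3.810e+00  1.090e+00  1.189e+01  1.800e-01  9.200e-01  1.000e-02] [0.50859 0.06806 0.13135] 100.6 11.2917
8 False [-2.480e+00  1.060e+00  1.089e+01  9.000e-02  7.400e-01  1.000e-02] [0.50895 0.06786 0.13138] 104.6 11.6083
13 False [-2.440e+00  5.700e-01  1.117e+01  1.000e-02  6.200e-01  6.000e-02] [0.50918 0.06777 0.1314 ] 109.6 11.925
18 False [-2.32  1.03 10.99  0.    0.51  0.09] [0.50932 0.06771 0.13141] 114.6 12.2417
```

Run:
```python
from h import *
z=.12896
for a in (25,32,39,45,50,53,55,57,59,61):
    h=line_to([.5085,.0680,z],orientation=[180,0,96.6+a],velocity=.05,stop_force=8)
    f,p,t=av(4); print(a,h,f.round(2),p.round(5),round(observe()['tcp_rot'][2]-96.6,2),t)
    if h or abs(f[5])>.8: break
for n in("side","wrist"): cv2.imwrite(f"pics/{n}3.png",snapshot(n)[:,:,::-1])
```

```text
25 False [-2.46  0.74 10.63  0.04  0.66  0.08] [0.50954 0.06746 0.13137] 25.0 12.5833
32 False [-2.17  0.71 11.09 -0.02  0.56  0.07] [0.50977 0.06734 0.13141] 32.0 12.925
39 False [-1.96  0.04 11.02 -0.07  0.46  0.05] [0.51    0.06728 0.13141] 38.99 13.2667
45 False [-1.49  0.23 10.01 -0.07  0.31  0.05] [0.51025 0.06722 0.13145] 44.99 13.5917
50 False [-0.5   0.17 10.33 -0.08  0.24  0.06] [0.51043 0.06721 0.13147] 49.98 13.9083
53 False [-0.86  0.06  9.9  -0.06  0.18  0.03] [0.51053 0.06721 0.13148] 52.98 14.225
55 False [-0.87 -0.36 10.05 -0.05  0.18  0.04] [0.51059 0.06721 0.13147] 54.98 14.5417
57 False [-0.56  0.    9.29 -0.05  0.11  0.06] [0.51063 0.06721 0.13148] 56.98 14.8583
59 False [-0.4  -0.26  9.65 -0.03  0.09  0.02] [0.51069 0.06722 0.13148] 58.98 15.175
61 False [-0.72  0.17  9.92  0.01  0.1  -0.05] [0.51066 0.06729 0.13147] 60.97 15.4917
```

View pics/wrist3.png

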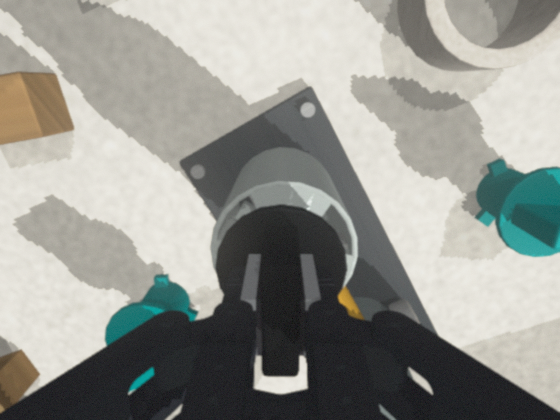

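Run:
```python
from h import *
z=.12896
for a in (62.5,):
    h=line_to([.5088,.0678,z],orientation=[180,0,96.6+a],velocity=.05,stop_force=8)
    f,p,t=av(4); print(a,h,f.round(2),p.round(5),round(observe()['tcp_rot'][2]-96.6,2),t)
# back to 59, then lift slowly
yaw=96.6+59
f,p,t=av(3)
line_to([p[0],p[1],z],orientation=[180,0,yaw],velocity=.05)
for dz in (.004,.009,.014,.019,.024):
    h=line_to([.5088,.0676,z+dz],orientation=[180,0,yaw],velocity=.03,stop_force=20)
    f,p,t=av(3); print(dz,h,f.round(2),p.round(5),t)
    if h or f[2]<-6: break
```

```text
62.5 False [-1.09  0.8  10.2   0.13  0.28 -0.25] [0.5106  0.06734 0.13145] 62.43 15.9083
0.004 False [ 0.9   1.2   6.81  0.31 -0.12 -0.03] [0.51086 0.06747 0.13496] 16.5583
0.009 False [ 1.32  0.85  6.05  0.3  -0.2  -0.02] [0.51086 0.06745 0.13974] 16.925
0.014 False [ 0.61  1.26  7.16  0.31 -0.24 -0.03] [0.51082 0.06746 0.14468] 17.2917
0.019 False [ 1.71  1.34  5.74  0.27 -0.5   0.01] [0.5106  0.06739 0.14945] 17.6583
0.024 False [ 1.38  0.04  3.95 -0.11 -0.3  -0.01] [0.50896 0.0672  0.15317] 18.025
```

Run:
```python
from h import *
yaw=96.6+59
f,p,t=av(3); x,y=.5088,.0676
for z in (.158,.164,.170,.178,.190):
    h=line_to([x,y,z],orientation=[180,0,yaw],velocity=.04,stop_force=15)
    f,p,t=av(3); print(z,h,f.round(2),p.round(5),t)
    if h or f[2]<-8: break
else:
    line_to([x,y,.27],velocity=.12); print(av(4))
    for n in("side","wrist"): cv2.imwrite(f"pics/{n}4.png",snapshot(n)[:,:,::-1])
    im=cv2.imread("pics/side4.png");crop(im,170,330,150,340,3,"pics/side4c.png")
```

```text
0.158 False [ 1.69 -1.31 -0.04 -0.29 -0.43 -0.04] [0.50842 0.06732 0.15733] 18.4
0.164 False [-0.28 -0.52 -0.91 -0.03 -0.04  0.  ] [0.50813 0.06783 0.16384] 18.75
0.17 False [-0.37  0.27 -1.72 -0.01 -0.04  0.02] [0.50877 0.0677  0.17029] 19.1
0.178 False [ 0.5  -0.09 -1.38 -0.    0.   -0.  ] [0.50902 0.06759 0.17837] 19.5
0.19 False [ 0.08  0.12 -0.75  0.02 -0.03 -0.01] [0.50899 0.06759 0.19029] 20.0
(array([-0.06998063,  0.12506749, -1.21265805,  0.00598833,  0.0078378 ,
       -0.00297472]), array([0.50835231, 0.06759717, 0.26885113]), 20.8833)
```

View pics/side4c.png

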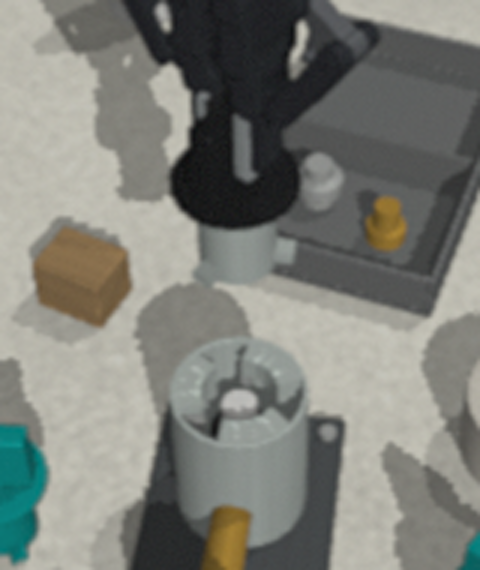

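View pics/wrist4.png

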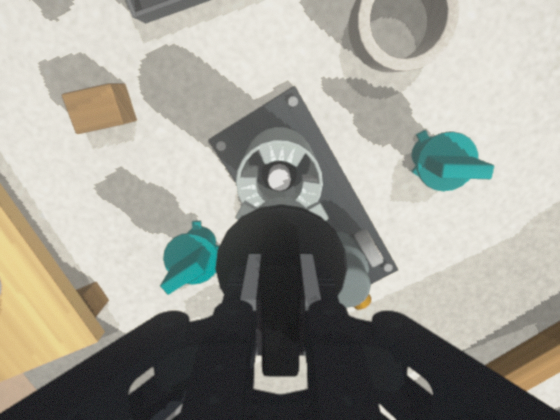

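Run:
```python
from h import *
yaw=173.7; b=np.radians(yaw-90)
T=np.array([.4785,-.2874]); G=T-.002*np.array([np.cos(b),np.sin(b)])
line_to([*G,.20],orientation=[180,0,yaw],velocity=.2)
line_to([*G,.12],velocity=.1)
for n in("side","top","wrist"): cv2.imwrite(f"pics/{n}5.png",snapshot(n)[:,:,::-1])
print(av(5),observe()['tcp_rot'])
im=cv2.imread("pics/side5.png");crop(cv2.convertScaleAbs(im,alpha=1.5),230,370,80,260,4,"pics/side5c.png")
```

```text
(array([ 0.25073273, -0.60485551, -1.28775281,  0.009858  ,  0.01514029,
        0.01389554]), array([ 0.47883342, -0.28983543,  0.12105751]), 24.1417) [-1.79945378e+02  8.36977526e-02  1.73696791e+02]
```

View pics/side5c.png

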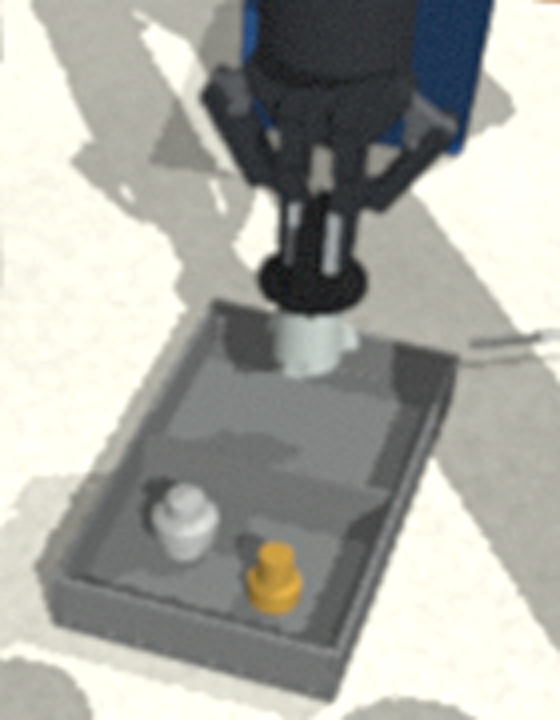

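View pics/wrist5.png

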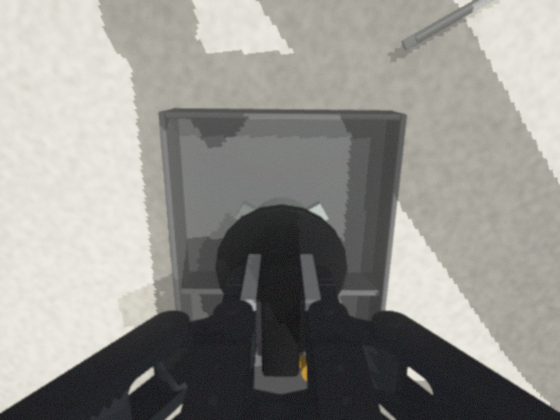

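Run:
```python
from h import *
c=calibration("wrist")
A=plane(c,(162,110),.035);B=plane(c,(405,114.5),.035)
d=B-A;print(A,B,np.linalg.norm(d),np.degrees(np.arctan2(d[1],d[0])))
th=np.radians(-6.3);ey=np.array([-np.sin(th),np.cos(th)])
m=(A+B)[:2]/2; print("centre",m+ey*(.004+.0595))
z=.0655
line_to([*observe()['eef_pos'][:2],.075],velocity=.06)
f0,p,t=av(6);print(f0.round(2),p,t)
h=line_to([p[0],p[1],.055],velocity=.008,stop_force=4)
f,p,t=av(6);print(h,f.round(2),p,t)
```

```text
[ 0.54129069 -0.3615718   0.035     ] [ 0.39676981 -0.34292574  0.035     ] 0.145718769273 172.64831729359707
centre [ 0.47599838 -0.28913225]
[ 0.36 -0.22 -1.02 -0.02 -0.01  0.01] [ 0.47916444 -0.29010403  0.0756325 ] 25.1417
True [-0.02  0.02  5.58  0.01 -0.03 -0.  ] [ 0.47892066 -0.28992624  0.06464134] 26.6167
```

Run:
```python
from h import *
f,p,t=av(4); s=observe(); print(f[2],p)
x,y,z=p
# reduce press: small upward command steps
for i in range(6):
    z+=.0004
    line_to([x,y,z],velocity=.01); f,q,t=av(4); print(round(z,5),f.round(2),q,t)
    if f[2]<2: break
command_gripper(.03,strength=20); f,q,t=av(4); print(f.round(2),q,t)
command_gripper(.06)
f,q,t=av(4); print(f.round(2),q,t)
for n in("side","wrist"): cv2.imwrite(f"pics/{n}6.png",snapshot(n)[:,:,::-1])
```

```text
5.759250707418593 [ 0.47891546 -0.28993336  0.06464946]
0.06505 [-0.05 -0.58  0.73 -0.04 -0.08  0.01] [ 0.47876306 -0.28981847  0.0647409 ] 27.1417
[ 0.09  0.04 -0.1  -0.   -0.    0.  ] [ 0.47873314 -0.28979503  0.06478696] 27.5167
[ 0.47 -0.17 -0.    0.02 -0.03  0.  ] [ 0.47892442 -0.28994281  0.06507737] 27.9833
```

View pics/wrist6.png

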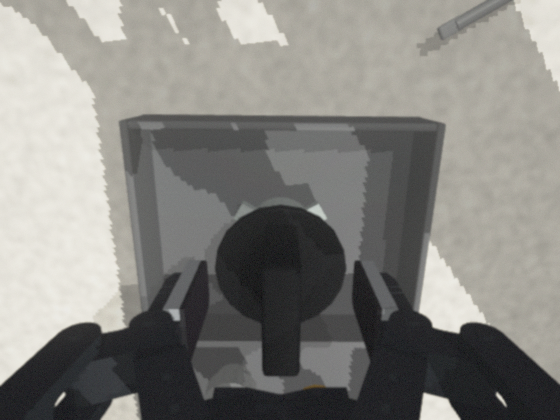

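Cap released and still standing upright between the open fingers. Now I retreat straight up and check.

Run:
```python
from h import *
s=observe()['eef_pos']
line_to([s[0],s[1],.11],velocity=.06)
line_to([s[0],s[1],.24],velocity=.15)
dwell(.3)
np.save("w7c.npy",calibration("wrist"),allow_pickle=True)
for n in("side","wrist"): cv2.imwrite(f"pics/{n}7.png",snapshot(n)[:,:,::-1])
s=observe();print(s['clock'],s['eef_pos'],s['force'])
```

```text
30.4 [ 0.47876663 -0.28982241  0.23958468] [ 0.2428132   1.03609008 -0.03896752]
```

View pics/side7.png

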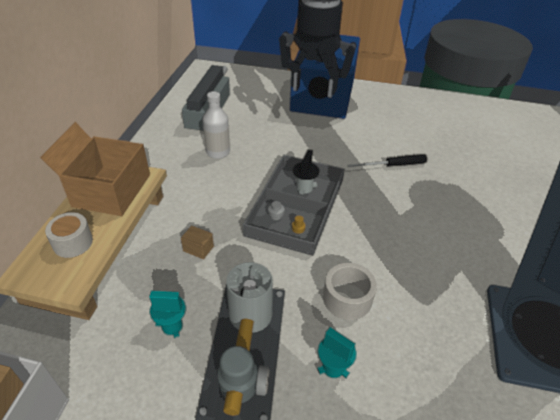

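View pics/wrist7.png

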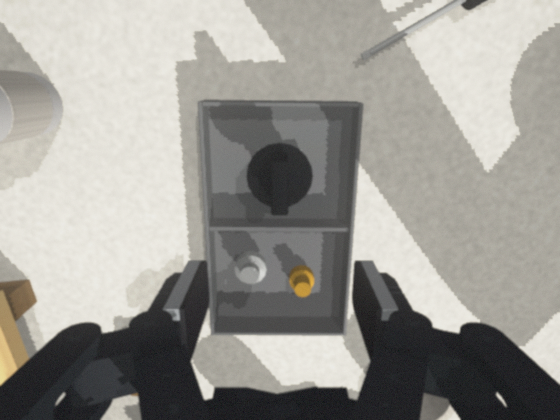

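Run:
```python
from h import *
c=np.load("w7c.npy",allow_pickle=True).item()
# flange (top z=.004+.053), rim corners z=.035
print("cap",plane(c,(280,175),.057))
R=np.array([plane(c,p,.035) for p in[(199,102),(362,103),(350,230),(208,230)]]);print(R.round(4),R.mean(0))
hand_in()
```

```text
cap [ 0.47713095 -0.29043298  0.057     ]
[[ 0.5427 -0.3603  0.035 ]
 [ 0.3967 -0.3432  0.035 ]
 [ 0.4141 -0.221   0.035 ]
 [ 0.5556 -0.2369  0.035 ]] [ 0.47727925 -0.29032448  0.035     ]
the job is handed in; nothing more can be done
```

I opened the filter, and its cap now stands upright in the middle of the tray's empty compartment. The job was handed in at about 30 s on the clock, well inside the 61 s limit.

- **Pressing:** I gripped the T-handle and pressed down about 10 mm until the force started to climb on the rubber stop. The total push reached about 12.5 N, so roughly 4.5 N of that was on the rubber.
- **Twisting:** The cap turned freely. I turned it until I felt the firm stop at about 62° of wrist rotation, slightly past the expected 56° plus 4° of play, at only 0.25 N m. I backed off to 59° before lifting.
- **Lifting:** It came out of the neck without snagging.
- **Placing:** The cap met the tray floor at the height I had predicted, with a press of about 6 N. I eased that to under 1 N before opening the fingers, then backed straight up.

**Last checks:**
- The cap is upright and within about 1 mm of the compartment centre in the last wrist picture. An earlier estimate of the centre from the top camera differed by about 3 mm.
- The pipe fittings, the turquoise look-alikes and everything else in view look unmoved, judged by eye.
- The gripper was clear of everything.
- Early in the press, one slow push stopped sooner than I intended, so I finished it in 0.5 mm steps. No check failed.

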